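# Shut the loaded sampler drawer and hold the hatch open at 40 degrees

### The arm

A 6-joint arm with a two-finger parallel gripper is mounted at the origin on the work surface. World frame = base frame: x ahead of the robot, y to its left, z up, the work surface at z = 0. Lengths are in mm, angles in rad, forces in N, time in s.
With the tool pointing down it reaches from about 350 to 875 mm from the base axis. Payload 4.2 kg.
Tool frame: the origin (TCP) lies at the very end of the fingers, on their centre line; the grasp point (between the pads) lies 19 mm behind it; z points along the fingers, y is the direction in which the jaws open and shut (so a half turn about z gives the same grasp; the last joint's range is limited). The gripper opens to 87 mm and grips with 3 to 60 N. Pads are 19 mm wide; open, the fingers measure 117 mm over their backs; the gripper's body (75 mm by 190 mm) begins 51 mm behind the grasp point.
Start: joints at [0.259, 0.385, 0.008, 0, -1.194, -0.259], TCP at [624.979, 0.025, 195.25] pointing down, gripper open.
Joint ranges: [-3.14, 3.14], [-1.21, 2.06], [-1.07, 1.41], [-3.16, 2.05], [-2.99, -0.16], [-3.1, 3.1]. Speed limits (rad/s): [2.79, 2.79, 3.14, 3.14, 3.14, 3.14].

### API

Orientations are given as a unit quaternion [x, y, z, w].
In Python, from workcell import telemetry, cams, close_job gives the robot as it stands.
- The arm moves only by the tool send_rows, never from a script. Its argument "deltas" is a list of rows, each an object of numbers: "dx", "dy", "dz": the shift along the world's x, y, z in m; "rx", "ry", "rz": the turn, a rotation vector about the world's x, y, z in degrees. A call has 1 to 8 rows; each row is the pose to reach, as a shift and turn from the pose commanded when the call began; what a row does not reach only later rows make up. A row lasts 1/10 s, in which the tool goes at most 50 mm and 8.59 degrees, less where a joint would pass 70% of its speed; a pose out of reach is approached as far as the arm can. A call with a gripper value outside its range is refused whole. "jaw" is the finger opening in m, from 0 to 0.087, set as the call begins (left out, the last holds). The fingers move at their own pace and stop on an object; "newtons" is the grip in N (left out, the last holds). Time passes only in rows, so rows that repeat a pose let the fingers close. It gives the time, the measured TCP pose, the force and the opening at its end, in the units of the state.
- telemetry.sense(): the state, without advancing time (a new reading comes with each control period).
- cams.get_image(name): name is "scene" or "side" or "wrist"; returns (picture, depth): 384x512x3 uint8, blue, green, red; 384x512 float32, mm along the optical axis (not along the pixel's ray), 0 where there is no reading.
- cams.calibration(name): a dict with "camera_matrix" (3x3 intrinsics, pixels), "D" ([k1, k2, p1, p2, k3] as OpenCV has them; the pictures are not rectified), "rvec" (rotation vector, rad) and "tvec" (3), from world to camera coordinates, as OpenCV has them. Camera axes: x right, y down, z forward; pixel columns grow to the right and rows downward; lengths in mm; the calibration is good to about 2 mm. A picture is of the moment at which its call begins: read the wrist's pose just before it. calibration takes no time and is no camera call; for the wrist camera it gives the pose at the moment of the call.
- close_job(): hands the job in, once; it reports no verdict.
The state is a dict: "t": time; "joints": joint angles; "dq": joint speeds; "joint_efforts": joint torques, N m; "tool_pos": TCP position; "eef_rot": TCP orientation; "force": force on the tool from outside, world axes, zero at the start; "ft_torque": the same for the moment, N m; "finger_gap": finger opening in mm.
Only numpy, scipy, OpenCV 4.12 (cv2) and the standard library are available. Lean on these libraries where they do the work, as an engineer would, in place of code of your own. Each camera call takes 0.05 s, during which the arm holds its last target.

### The job

The vial carousel of the sampler is loaded but its drawer still stands out: push the drawer fully home, and only then lift the windowed hatch on top (it has a bar to take it by) and hold it open at 40 degrees from shut (within 4), still, so that a colleague can check the vials. The hatch falls shut by itself, so do not let it drop, and finish while still holding it up; leave everything standing around the sampler where it is.

Things in the scene. Friction and masses are not known exactly. Their poses are not given: they have to be found in the camera images.
- sampler: Bench-top sampler fixed to the table, dark slate housing 240 (x, from -130 to 110) x 240 (y, +-120) mm. Origin: on the table under its middle (10 mm behind the exact middle of its depth). Its x axis points from its front (drawer side, towards the robot) to its back (hinge side), z up; it may be yawed. Stepped: a front deck (x -130 to -80 mm) 70 mm high, behind it (x -80 to 110 mm) the sample chamber whose rim is 100 mm high and is covered by the hatch.
- drawer (a joint): How far the drawer is out, m: 0 = fully home, at most 0.12. Slides along the sampler's x axis, out to -x. Light friction (about 1.5 N) with some damping; it stays where it is left, with no latch or spring.
- drawer_front (a point): Centre of the flat front face of the drawer's front panel (panel 236 wide x 58 tall x 12 thick mm, from 7 to 65 mm above the table), 36 mm above the table; moves with the drawer. At home it lies 142 mm in front of the sampler's origin (x = -142 mm). A tray with a round carousel of capped vials rides behind the panel, lower than the panel's top edge.
- hatch (a joint): Angle of the hatch, rad: 0 = shut (level), grows as its front edge rises; 40 degrees = 0.698; stop at 1.25. About 0.4 kg, hardly any friction: it falls shut from every angle unless held. The hinge line is at the rear of the chamber, parallel to the sampler's y axis, at x = 110, z = 100 mm in the sampler's frame. The hatch is a flat slate frame with a clear window, 190 mm from hinge to front edge, 240 wide, 8 thick, its underside level with the hinge line when shut.
- hatch_bar (a point): Centre of the steel grip bar of the hatch: round, 12 mm diameter, 80 mm long, parallel to the hinge line, carried by a 10 mm post at each end. In the hatch's own frame (shut) it lies 160 mm in front of the hinge line and 53 mm above it (45 mm above the hatch's top face, so 39 mm of free space under the bar). It moves with the hatch on an arc about the hinge line and can turn between finger pads.
- bottle_mid (a point): Bystander, leave it alone: amber glass bottle, 60 dia x 130 tall mm, loose. Point: its middle, 65 mm above the table.
- beaker_mid (a point): Bystander, leave it alone: open glass beaker, 66 dia x 80 tall mm, loose. Point: its middle, 40 mm above the table.
- rack_mid (a point): Bystander, leave it alone: white vial rack with a few vials, 60 x 110 x 46 mm, loose. Point: its middle, 23 mm above the table.
- capbox_mid (a point): Bystander, leave it alone: small open white box, 90 x 70 x 35 mm, loose. Point: its middle, 17.5 mm above the table.
- jar_mid (a point): Bystander, leave it alone: white plastic jar, 56 dia x 60 tall mm, loose. Point: its middle, 30 mm above the table.
- weight_mid (a point): Bystander, leave it alone: dark round metal weight, 48 dia x 28 tall mm, loose. Point: its middle, 14 mm above the table.

How it is judged (in metres and radians):
On the way, in this order (a step that is already met when the one before it is completed fails the run):
1. the drawer is fully home, the hatch still shut (value of joint drawer below 0.005 m and value of joint hatch below 0.1 rad), for 0.2 s.
2. the hatch is lifted to its angle with the drawer home (value of joint drawer below 0.005 m and value of joint hatch between 0.628 and 0.768 rad and contact force between the fingers and hatch above 0.3 N), for 0.2 s.
At the end, for the whole second after the job is handed in: The drawer is within 5 mm of fully home; the hatch stands at 40 degrees +-4 (0.628 to 0.768 rad), moves at less than 0.05 rad/s and is carried by the robot's fingers (contact force above 0.3 N), all through the last second; nothing else supports it (all of step 2 and velocity of joint hatch between -0.05 and 0.05 rad/s); the arm keeps its last pose, push and grip.
It fails at once if the hatch is lifted while the drawer is not home (value of joint hatch above 0.15 rad and value of joint drawer above 0.015 m).
It fails at once if the hatch is dropped (falls faster than 2 rad/s) (velocity of joint hatch below -2 rad/s).
It fails at once if a bystander is moved by more than 30 mm (distance of any of bottle_mid, beaker_mid, rack_mid, capbox_mid, jar_mid, weight_mid from where it was at the start of the episode above 0.03 m).
It fails at once if the hatch is propped on a bystander (contact force between hatch and bottle above 0.3 N or contact force between hatch and beaker above 0.3 N or contact force between hatch and rack above 0.3 N or contact force between hatch and capbox above 0.3 N or contact force between hatch and jar above 0.3 N or contact force between hatch and weight above 0.3 N).
It also fails if it takes over 53 s, if anything falls off the work surface, if the arm or the gripper's body presses on something with over 40 N, if the wrist force passes 120 N, or if a joint passes its speed limit or range.

## Working session

There is one attempt and no reset: what is moved stays moved. The work goes in short steps, Python scripts to look and compute and a tool call to move; the robot and the scene stay as the last step left them, time stands still between calls to the robot, and variables do not carry over. Pictures are saved under pics/ and viewed, and the job is handed in when it is done.

Besides the shell and the picture viewer there is one more tool, called by a JSON object that holds its "method" and its "body". send_rows: Moves the arm, as the interface text tells. Its arguments: {"type":"object","properties":{"deltas":{"type":"array"},"jaw":{"type":"number"},"newtons":{"type":"number"}},"required":["deltas"]}

```bash
mkdir -p pics; ls; cat > h.py <<'E'
import numpy as np,cv2
from workcell import telemetry,cams,close_job
def grab(n,tag):
    c=cams.calibration(n); im,d=cams.get_image(n)
    cv2.imwrite(f'pics/{tag}.png',im); np.savez(f'pics/{tag}.npz',im=im,d=d,K=c['camera_matrix'],D=c['D'],r=c['rvec'],t=c['tvec'])
def world(tag):
    z=np.load(f'pics/{tag}.npz'); d=z['d'];h,w=d.shape
    u,v=np.meshgrid(np.arange(w),np.arange(h))
    p=cv2.undistortPoints(np.stack([u,v],-1).reshape(-1,1,2).astype(float),z['K'],z['D']).reshape(h,w,2)
    P=np.concatenate([p*d[...,None],d[...,None]],-1)
    R=cv2.Rodrigues(z['r'])[0]
    W=(P-z['t'].reshape(3))@R
    W[d<=0]=np.nan
    return W,z['im']
E
python3 - <<'E'
from h import *
print(telemetry.sense())
grab('scene','s1');grab('side','d1')
E
```

```text
pics
{'t': 0.0, 'joints': array([ 2.58602232e-01,  3.85579575e-01,  6.60711125e-03, -5.23357966e-04,
       -1.19403162e+00, -2.58620113e-01]), 'dq': array([ 0.00190401,  0.00146166, -0.00028614,  0.00105402, -0.00084537,
        0.00132547]), 'joint_efforts': array([ 5.69075401e-04, -3.90661991e+01,  1.87403029e+01,  4.22001421e+00,
        1.09914420e-02, -1.81494070e-04]), 'tool_pos': array([6.24314939e+02, 1.88280483e-02, 1.94134868e+02]), 'eef_rot': array([-0.70703174,  0.70718091,  0.00076523, -0.00083194]), 'force': array([ 0.12560658, -0.5811726 , -0.24506505]), 'ft_torque': array([ 0.0012    , -0.03610061,  0.0152227 ]), 'finger_gap': 87.39330367430063}
```

View pics/s1.png

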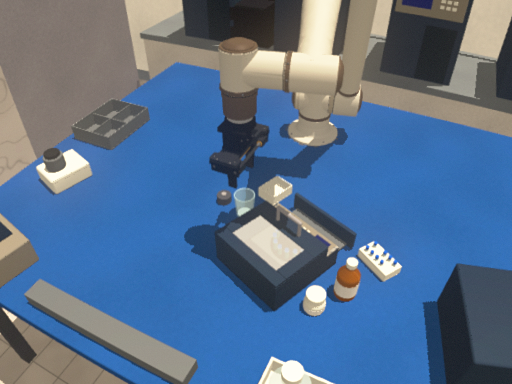

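View pics/d1.png

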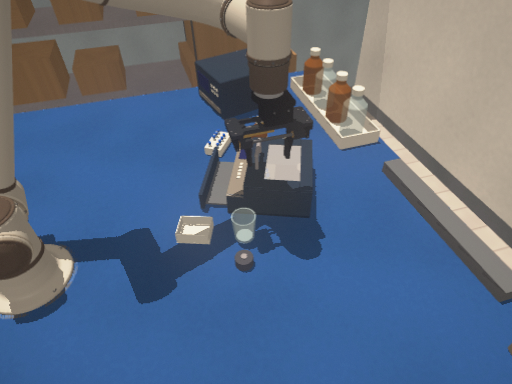

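The scene view shows the sampler at about (275,250), with its drawer panel at (320,222). The beaker (244,202) and capbox (275,190) stand near its front-right corner, and the bottle, jar and rack are on the other side. Next I get metric positions.

```bash
python3 - <<'E'
from h import *
for t in('s1','d1'):
    W,im=world(t)
    m=(W[...,0]>350)&(W[...,0]<1000)&(np.abs(W[...,1])<350)&(W[...,2]>-10)&(W[...,2]<180)
    S=3
    for nm,zl,zh in(('lo',8,180),):
        out=np.zeros((450,600,3),np.uint8) 
        mm=m&(W[...,2]>zl)
        X=W[mm];c=im[mm];
        o=np.argsort(X[:,2]);X=X[o];c=c[o]
        # row: x 400..950 up ; col: y 300..-300
        r=((950-X[:,0])/600*450*1.0).astype(int);q=((300-X[:,1])).astype(int)
        col=cv2.applyColorMap((np.clip(X[:,2]/180,0,1)*255).astype(np.uint8).reshape(-1,1),cv2.COLORMAP_JET).reshape(-1,3)
        for a,b,k in zip(r,q,col):
            if 0<=a<450 and 0<=b<600: cv2.circle(out,(b,a),1,k.tolist(),-1)
        cv2.imwrite(f'pics/top_{t}.png',out)
W,im=world('s1')
for uv in [(217,240),(258,206),(268,298),(335,250),(275,245),(298,202),(353,238),(320,215),(278,212),(320,232),(300,262)]:
    print(uv,W[uv[1],uv[0]].round(1))
E
```

```text
(217, 240) [748.3 -14.2  83. ]
(258, 206) [605.9  41.2 112.1]
(268, 298) [828.1 175.1  36.2]
(335, 250) [629.3 282.9  67.3]
(275, 245) [714.5 141.7 105.3]
(298, 202) [465.5 114.   40.8]
(353, 238) [548.8 313.3  50.3]
(320, 215) [500.  197.5  49.6]
(278, 212) [629.6 112.2 138.7]
(320, 232) [537.  213.9  18.2]
(300, 262) [743.  222.  109.9]
```

```bash
python3 - <<'E'
import cv2
a=cv2.imread('pics/s1.png')[160:330,180:420];cv2.imwrite('pics/s1z.png',cv2.resize(a,None,fx=3,fy=3,interpolation=cv2.INTER_CUBIC))
a=cv2.imread('pics/d1.png')[90:280,160:340];cv2.imwrite('pics/d1z.png',cv2.resize(a,None,fx=3,fy=3,interpolation=cv2.INTER_CUBIC))
E
```

```text
(no output)
```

View pics/top_s1.png

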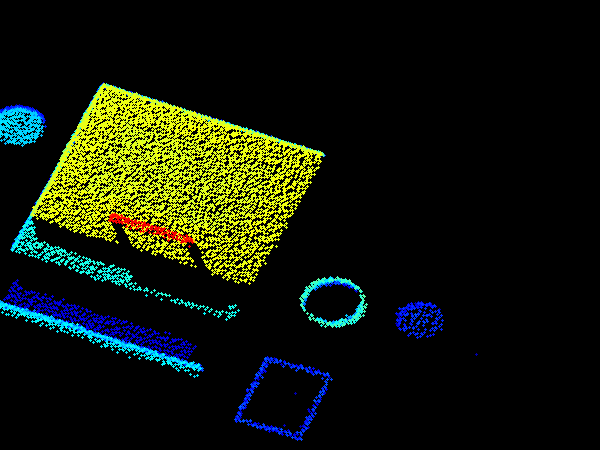

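View pics/top_d1.png

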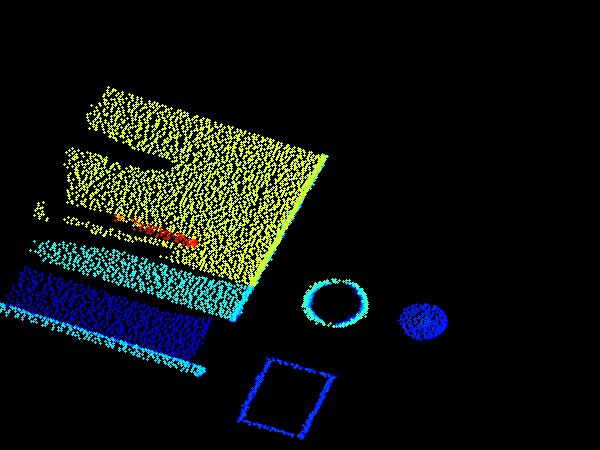

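View pics/s1z.png

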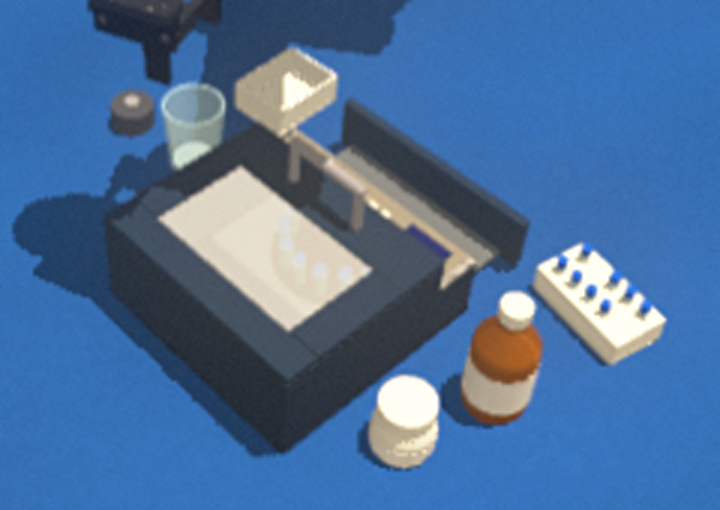

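View pics/d1z.png

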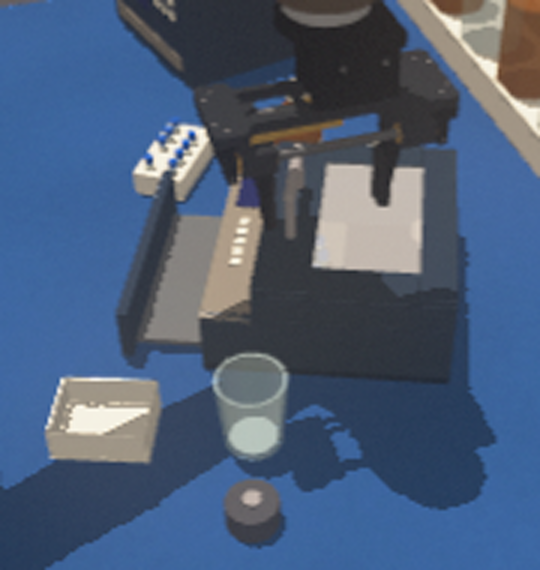

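The top-down maps show the hatch, bar, deck and panel clearly. The sampler is yawed about -17°. Next I fit its pose.

```bash
python3 - <<'E'
from h import *
from scipy.spatial import cKDTree
A=[];
for t in('s1','d1'):
    W,im=world(t)
    m=np.isfinite(W[...,2])
    X=W[m];X=X[(X[:,0]>350)&(X[:,0]<900)&(X[:,1]>-200)&(X[:,1]<380)]
    def sel(a,b): 
        q=X[(X[:,2]>a)&(X[:,2]<b)]
        tr=cKDTree(q);n=np.array([len(k) for k in tr.query_ball_point(q,10)]);return q[n>4]
    H=sel(100,116); H=H[(H[:,0]>560)]
    (c,s,a)=cv2.minAreaRect(H[:,:2].astype(np.float32)); print(t,'hatch',c,s,a,'z',np.median(H[:,2]))
    B=sel(143,170);B=B[(B[:,0]>600)&(B[:,0]<720)&(B[:,1]>90)&(B[:,1]<220)]
    print(' bar',B.mean(0),cv2.minAreaRect(B[:,:2].astype(np.float32)),np.percentile(B[:,2],[2,50,98]))
    P=sel(52,72);P=P[(P[:,0]<580)&(P[:,1]>80)]
    vx=cv2.fitLine(P[:,:2].astype(np.float32),cv2.DIST_HUBER,0,.01,.01).ravel();print(' panel',vx,np.degrees(np.arctan2(vx[1],vx[0])),cv2.minAreaRect(P[:,:2].astype(np.float32)),len(P))
    # in hatch frame
E
```

```text
s1 hatch (721.2888793945312, 166.54598999023438) (341.65130615234375, 192.9242401123047) 67.12870025634766 z 108.80475994303845
 bar [646.25043394 151.28324333 157.6180054 ] ((643.4970092773438, 148.37330627441406), (88.89561462402344, 12.783061981201172), 68.18144989013672) [145.49232191 158.75804245 162.55682792]
 panel [3.9175969e-01 9.2006755e-01 5.0681836e+02 2.1301717e+02] 66.93596 ((535.3486938476562, 193.7227325439453), (235.42098999023438, 92.39828491210938), 66.5248794555664) 462
d1 hatch (701.3018798828125, 122.22415161132812) (244.2029266357422, 188.0157928466797) 66.9839859008789 z 107.07479168673999
 bar [635.35808406 129.49698875 155.99086323] ((637.2022705078125, 135.25827026367188), (67.42495727539062, 11.519436836242676), 66.61900329589844) [144.93876813 156.78332029 160.50718898]
 panel [ 2.4778309e-01 -9.6881551e-01  5.4220599e+02  1.4956046e+02] -75.65363 ((549.7119750976562, 183.0506591796875), (233.24594116210938, 124.50726318359375), 67.72335052490234) 487
```

```bash
cat >> h.py <<'E'
yaw=np.radians(-23.0);O=np.array([688.,128.])
def S(W):
    c,s=np.cos(yaw),np.sin(yaw);d=W[...,:2]-O
    return np.stack([d[...,0]*c+d[...,1]*s,-d[...,0]*s+d[...,1]*c,W[...,2]],-1)
def toW(x,y):
    c,s=np.cos(yaw),np.sin(yaw);return O+[x*c-y*s,x*s+y*c]
E
python3 - <<'E'
from h import *
for t in('s1','d1'):
    W,im=world(t);X=S(W[np.isfinite(W[...,2])])
    H=X[(X[:,2]>100)&(X[:,2]<115)&(abs(X[:,0])<140)&(abs(X[:,1])<140)]
    print(t,'hatch x',np.percentile(H[:,0],[.3,99.7]),'y',np.percentile(H[:,1],[.3,99.7]))
    for lo,hi in((-60,-20),(20,60),(-110,-70),(70,110)):
        q=H[(H[:,1]>lo)&(H[:,1]<hi)];print('  xback',lo,np.percentile(q[:,0],[1,99]))
    B=X[(X[:,2]>150)&(X[:,2]<166)&(abs(X[:,0]+50)<25)&(abs(X[:,1])<55)]
    print(' bar',np.percentile(B,[2,50,98],axis=0).round(1).tolist())
    P=X[(X[:,2]>58)&(X[:,2]<70)&(X[:,0]<-140)&(X[:,0]>-300)&(abs(X[:,1])<130)]
    for lo in(-120,-60,0,60): 
        q=P[(P[:,1]>lo)&(P[:,1]<lo+60)]
        if len(q): print('  panel',lo,np.percentile(q[:,0],[3,50,97]).round(1),len(q))
    for n,(u,v) in dict().items(): pass
    L=X[(X[:,2]>12)&(X[:,2]<140)&(X[:,0]>-330)&(X[:,0]<160)&(abs(X[:,1])<330)&~((abs(X[:,1])<122)&(X[:,0]>-260))]
    im2=np.zeros((500,680),np.uint8)
    im2[(L[:,0]+330).astype(int),(L[:,1]+330).astype(int)]=255
    n,l,st,ce=cv2.connectedComponentsWithStats(cv2.dilate(im2,np.ones((9,9))))
    for s in st[1:]:
        if s[4]>300: 
            x0,y0=s[1]-330,s[0]-330
            q=L[(L[:,0]>=x0)&(L[:,0]<=x0+s[3])&(L[:,1]>=y0)&(L[:,1]<=y0+s[2])]
            print('  obj x',x0+4,x0+s[3]-4,'y',y0+4,y0+s[2]-4,'z',q[:,2].max().round())
print(toW(-142,0),toW(-50,0))
E
```

```text
s1 hatch x [-78.65858426 111.18366917] y [-119.03100669  121.62395731]
  xback -60 [-74.39569946 110.10123913]
  xback 20 [-76.94928206 110.50591641]
  xback -110 [-76.49692178 110.56526609]
  xback 70 [-76.92378033 110.14361477]
 bar [[-54.4, -40.3, 152.3], [-47.0, 5.8, 159.0], [-43.0, 45.0, 162.6]]
  panel -120 [-210.7 -200.9 -196.6] 78
  panel -60 [-211.4 -201.7 -197.5] 85
  panel 0 [-209.4 -201.  -196. ] 83
  panel 60 [-209.7 -201.2 -197. ] 91
  obj x -255 -174 y 143 264 z 51.0
  obj x -251 -156 y -246 -170 z 42.0
  obj x -100 -33 y -238 -171 z 84.0
  obj x -95 -38 y 173 232 z 135.0
  obj x -79 -30 y -318 -267 z 37.0
  obj x -1 54 y 152 207 z 66.0
  obj x 13 113 y 122 124 z 110.0
d1 hatch x [-78.36327075 108.35761736] y [-121.68677358  117.23518677]
  xback -60 [-77.38178018 108.08263001]
  xback 20 [-72.83090534 108.26450805]
  xback -110 [-77.07931795 107.9455189 ]
  xback 70 [-72.46489668 108.38417073]
 bar [[-55.0, -46.6, 152.1], [-48.3, -14.7, 157.3], [-43.8, 38.2, 160.7]]
  panel -120 [-209.5 -202.9 -197.8] 70
  panel -60 [-209.6 -203.1 -197.9] 58
  panel 0 [-209.6 -203.1 -198.1] 52
  panel 60 [-209.9 -203.4 -198.7] 42
  obj x -257 -180 y 140 257 z 48.0
  obj x -250 -157 y -248 -170 z 39.0
  obj x -99 -34 y -241 -174 z 83.0
  obj x -93 -41 y 169 197 z 121.0
  obj x -88 -63 y -124 -122 z 106.0
  obj x -79 -32 y -321 -272 z 35.0
  obj x -54 110 y -124 -122 z 110.0
[557.28831081 183.48382025] [641.97475733 147.53655642]
```

{"method": "send_rows", "body": {"deltas": [{"dx": -0.022,"dy": 0.029,"rz": 8.4},{"dx": -0.044,"dy": 0.058,"rz": 16.8},{"dx": -0.066,"dy": 0.087,"rz": 25.2},{"dx": -0.088,"dy": 0.116,"rz": 33.6},{"dx": -0.11,"dy": 0.145,"rz": 42},{"dx": -0.132,"dy": 0.174,"rz": 50.4},{"dx": -0.154,"dy": 0.203,"rz": 58.8},{"dx": -0.176,"dy": 0.23,"rz": 67}], "jaw": 0, "newtons": 20}}

```text
$.deltas[0]: bad value
```

{"method": "send_rows", "body": {"deltas": [{"dz": -0.03},{"dz": -0.06},{"dz": -0.09},{"dz": -0.12},{"dz": -0.15},{"dz": -0.15},{"dz": -0.15}]}}

```text
$.deltas[0]: bad value
```

```bash
python3 - <<'E'
from h import *
s=telemetry.sense();print(s['t'],s['tool_pos'],s['eef_rot'],s['force'],s['finger_gap'],s['joints'])
print(S(s['tool_pos']));grab('side','d2');grab('scene','s2')
E
```

```text
0.1 [6.24414721e+02 5.09566636e-03 1.94272812e+02] [-7.07039002e-01  7.07173878e-01  6.53922397e-04 -7.26591836e-04] [-0.29574521 -0.10195753 -0.51660415] 86.94112518572503 [ 2.58585851e-01  3.85484859e-01  6.77834340e-03 -4.30252011e-04
 -1.19400352e+00 -2.58617904e-01]
[  -8.51896442 -142.66467843  194.27281238]
```

View pics/d2.png

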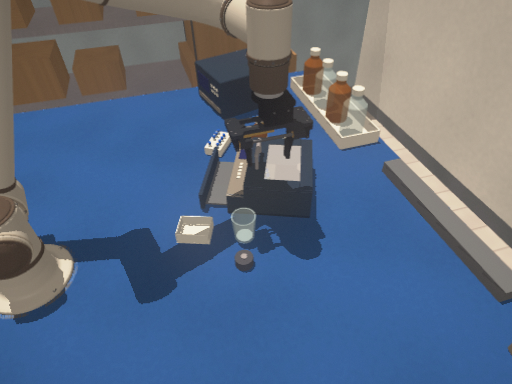

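Both calls were refused, so nothing moved. Rows probably need all six keys, so I'll send complete rows one call at a time.

{"method": "send_rows", "body": {"deltas": [{"dx": -0.022,"dy": 0.029,"dz": 0,"rx": 0,"ry": 0,"rz": 8.4},{"dx": -0.044,"dy": 0.058,"dz": 0,"rx": 0,"ry": 0,"rz": 16.8},{"dx": -0.066,"dy": 0.087,"dz": 0,"rx": 0,"ry": 0,"rz": 25.2},{"dx": -0.088,"dy": 0.116,"dz": 0,"rx": 0,"ry": 0,"rz": 33.6},{"dx": -0.11,"dy": 0.145,"dz": 0,"rx": 0,"ry": 0,"rz": 42},{"dx": -0.132,"dy": 0.174,"dz": 0,"rx": 0,"ry": 0,"rz": 50.4},{"dx": -0.154,"dy": 0.203,"dz": 0,"rx": 0,"ry": 0,"rz": 58.8},{"dx": -0.176,"dy": 0.23,"dz": 0,"rx": 0,"ry": 0,"rz": 67}], "jaw": 0, "newtons": 20}}

```text
t: 1.0
tool_pos: [447.9, 231.1, 195.2]
eef_rot: [0.981, -0.196, -0.0, -0.0]
force: [0.0, 0.0, 0.3]
finger_gap: 31.0
```

{"method": "send_rows", "body": {"deltas": [{"dx": 0,"dy": 0,"dz": -0.04,"rx": 0,"ry": 0,"rz": 0},{"dx": 0,"dy": 0,"dz": -0.08,"rx": 0,"ry": 0,"rz": 0},{"dx": 0,"dy": 0,"dz": -0.12,"rx": 0,"ry": 0,"rz": 0},{"dx": 0,"dy": 0,"dz": -0.15,"rx": 0,"ry": 0,"rz": 0},{"dx": 0,"dy": 0,"dz": -0.15,"rx": 0,"ry": 0,"rz": 0}]}}

```text
t: 1.5
tool_pos: [446.1, 227.5, 41.4]
eef_rot: [0.98, -0.2, -0.003, 0.004]
force: [-1.1, 0.3, 0.9]
finger_gap: 0.9
```

```bash
python3 - <<'E'
from h import *
s=telemetry.sense();print(s['t'],s['tool_pos'],s['eef_rot'],s['force'],s['finger_gap'],s['joints'])
print(S(s['tool_pos']));grab('side','d3');grab('scene','s3')
E
```

```text
1.5 [446.09820842 227.54562876  41.41397739] [ 0.97983068 -0.19976657 -0.00306095  0.00397409] [-1.14301011  0.26616634  0.90503196] 0.9045074921414966 [ 0.79587901  0.35671828 -0.48526585 -0.00122807 -0.73881099  0.37358483]
[-261.56734907   -2.8863256    41.41397739]
```

View pics/d3.png

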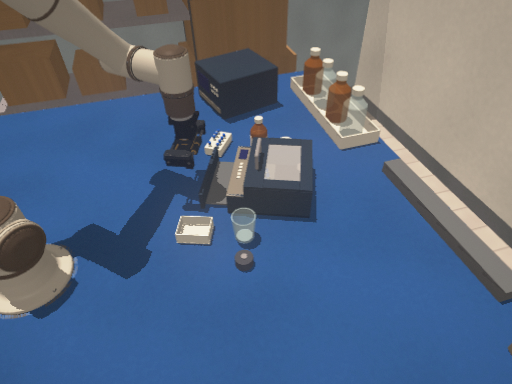

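View pics/s3.png

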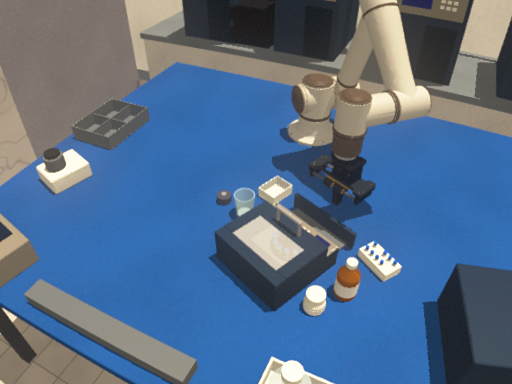

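The side view shows the closed gripper at (185,150), in front of the drawer panel at (210,175). The path is clear, so I push.

{"method": "send_rows", "body": {"deltas": [{"dx": 0.0101,"dy": -0.0043,"dz": 0,"rx": 0,"ry": 0,"rz": 0},{"dx": 0.0202,"dy": -0.0086,"dz": 0,"rx": 0,"ry": 0,"rz": 0},{"dx": 0.0304,"dy": -0.0129,"dz": 0,"rx": 0,"ry": 0,"rz": 0},{"dx": 0.0405,"dy": -0.0172,"dz": 0,"rx": 0,"ry": 0,"rz": 0},{"dx": 0.0506,"dy": -0.0215,"dz": 0,"rx": 0,"ry": 0,"rz": 0},{"dx": 0.0608,"dy": -0.0258,"dz": 0,"rx": 0,"ry": 0,"rz": 0},{"dx": 0.0709,"dy": -0.0301,"dz": 0,"rx": 0,"ry": 0,"rz": 0},{"dx": 0.081,"dy": -0.0344,"dz": 0,"rx": 0,"ry": 0,"rz": 0}]}}

```text
t: 2.4
tool_pos: [530.8, 195.1, 45.1]
eef_rot: [0.98, -0.199, -0.0, 0.0]
force: [-0.7, 0.3, -0.0]
finger_gap: 0.5
```

{"method": "send_rows", "body": {"deltas": [{"dx": 0.0046,"dy": -0.002,"dz": 0,"rx": 0,"ry": 0,"rz": 0},{"dx": 0.0092,"dy": -0.0039,"dz": 0,"rx": 0,"ry": 0,"rz": 0},{"dx": 0.0129,"dy": -0.0055,"dz": 0,"rx": 0,"ry": 0,"rz": 0},{"dx": 0.0129,"dy": -0.0055,"dz": 0,"rx": 0,"ry": 0,"rz": 0}]}}

```text
t: 2.8
tool_pos: [543.1, 190.1, 45.2]
eef_rot: [0.98, -0.199, 0.0, -0.0]
force: [0.1, -1.4, -0.9]
finger_gap: 0.5
```

```bash
python3 - <<'E'
from h import *
s=telemetry.sense();print(s['t'],s['tool_pos'],s['force'],S(s['tool_pos']))
E
```

```text
2.8 [543.14042369 190.05983294  45.20968589] [ 0.10297483 -1.37273599 -0.87491632] [-157.59265162    0.5252317    45.20968589]
```

{"method": "send_rows", "body": {"deltas": [{"dx": 0.0028,"dy": -0.0012,"dz": 0,"rx": 0,"ry": 0,"rz": 0},{"dx": 0.0055,"dy": -0.0024,"dz": 0,"rx": 0,"ry": 0,"rz": 0},{"dx": 0.0055,"dy": -0.0024,"dz": 0,"rx": 0,"ry": 0,"rz": 0}]}}

```text
t: 3.1
tool_pos: [548.6, 187.7, 45.3]
eef_rot: [0.98, -0.199, 0.0, -0.0]
force: [0.8, -0.2, -0.4]
finger_gap: 0.6
```

```bash
python3 - <<'E'
from h import *
s=telemetry.sense();print(s['t'],s['tool_pos'],s['force'],S(s['tool_pos']))
grab('side','d4');grab('scene','s4')
for t in('s4','d4'):
    W,im=world(t);X=S(W[np.isfinite(W[...,2])])
    P=X[(X[:,2]>58)&(X[:,2]<68)&(X[:,0]<-100)&(X[:,0]>-300)&(abs(X[:,1])<118)]
    for lo in(-120,-60,60):
        q=P[(P[:,1]>lo)&(P[:,1]<lo+60)]
        if len(q): print('  panel',lo,np.percentile(q[:,0],[3,50,97]).round(1),len(q))
a=cv2.imread('pics/d4.png')[90:280,160:340];cv2.imwrite('pics/d4z.png',cv2.resize(a,None,fx=3,fy=3,interpolation=cv2.INTER_CUBIC))
E
```

```text
3.1 [548.62724    187.73647817  45.30487633] [ 0.83352086 -0.2189257  -0.41618007] [-151.63420355    0.53044228   45.30487633]
  panel -120 [-208.2 -199.  -131.6] 8
  panel -60 [-211.2 -199.4 -142. ] 12
  panel 60 [-209.4 -200.8 -114.7] 96
  panel -120 [-209.4 -200.7 -102.9] 87
  panel -60 [-210.  -200.8 -106.7] 75
  panel 60 [-128.4 -113.4 -102.1] 11
```

View pics/d4z.png

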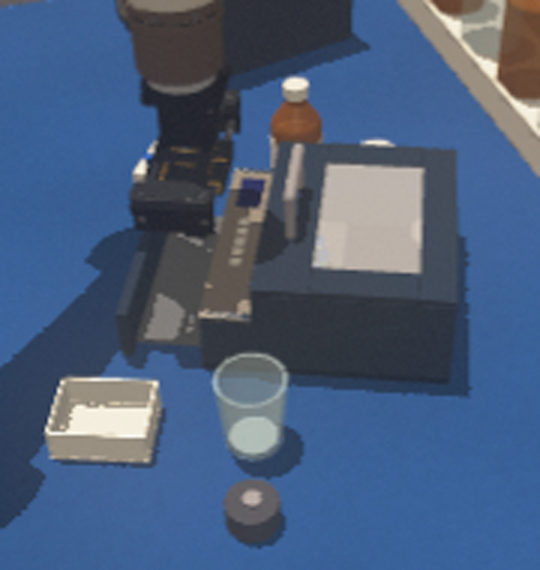

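Odd: the panel is still at -210 while the TCP is at -151. The fingers seem to have passed it without any contact force, so I look closer.

```bash
python3 - <<'E'
from h import *
a=cv2.imread('pics/s4.png')[130:280,230:430];cv2.imwrite('pics/s4z.png',cv2.resize(a,None,fx=4,fy=4,interpolation=cv2.INTER_CUBIC))
for t in('s4','d4'):
    W,im=world(t);X=S(W[np.isfinite(W[...,2])])
    q=X[(X[:,0]>-250)&(X[:,0]<-60)&(abs(X[:,1])<100)&(X[:,2]>-5)&(X[:,2]<230)]
    for z in range(0,230,15):
        k=q[(q[:,2]>z)&(q[:,2]<z+15)]
        if len(k): print(t,z,len(k),np.percentile(k[:,0],[2,50,98]).round(),np.percentile(k[:,1],[2,50,98]).round())
grab('wrist','w4')
E
```

```text
s4 0 62 [-236. -187. -166.] [-90.  68. 100.]
s4 15 501 [-201. -188. -170.] [-94.  15.  98.]
s4 30 159 [-202. -199. -195.] [-98.  23.  93.]
s4 45 118 [-201. -199. -196.] [-81.  49.  98.]
s4 60 342 [-209. -124. -108.] [-83.  47.  98.]
s4 75 46 [-161. -142. -110.] [-45.   8.  78.]
s4 90 37 [-161. -143.  -68.] [-30.   5.  35.]
s4 105 340 [-144.  -70.  -60.] [-96.   9.  97.]
s4 135 49 [-185. -140. -113.] [-81.  80.  87.]
s4 150 276 [-180. -120. -112.] [-81.   3.  87.]
s4 165 260 [-176. -126. -112.] [-86.  13.  94.]
s4 180 695 [-184. -138. -114.] [-91.  49.  94.]
s4 195 140 [-169. -130. -124.] [-15.  32.  50.]
s4 210 104 [-169. -131. -126.] [-15.  38.  51.]
s4 225 17 [-169. -152. -129.] [27. 49. 51.]
d4 0 341 [-248. -178. -142.] [-99. -32.  68.]
d4 15 454 [-199. -172. -143.] [-98. -29.  75.]
d4 30 48 [-199. -199. -197.] [-95. -34.  38.]
d4 45 45 [-199. -198. -197.] [-95. -38.  23.]
d4 60 686 [-208. -112.  -87.] [-97. -20.  93.]
d4 75 5 [-160. -149. -143.] [-11.  -8.  -8.]
d4 90 4 [-80. -78. -70.] [-54.   8.  40.]
d4 105 241 [-79. -70. -61.] [-96. -19.  92.]
d4 135 69 [-186. -141. -114.] [-89. -86.  82.]
d4 150 221 [-188. -127. -113.] [-89. -31.  81.]
d4 165 257 [-186. -145. -114.] [-96. -31.  77.]
d4 180 423 [-184. -145. -115.] [-96. -65.  83.]
d4 195 97 [-171. -143. -125.] [-18. -14.  16.]
d4 210 83 [-173. -149. -126.] [-18. -14.   6.]
d4 225 17 [-172. -141. -129.] [-18. -15. -11.]
```

View pics/s4z.png

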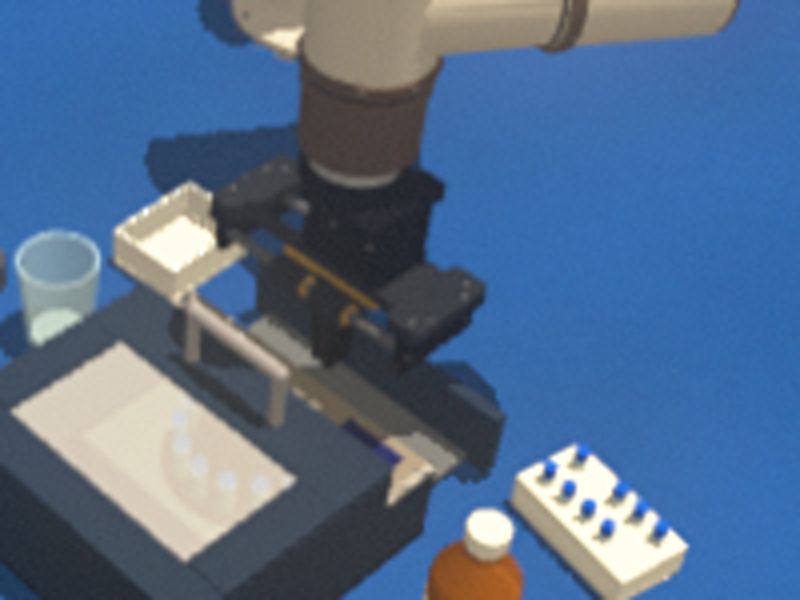

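View pics/w4.png

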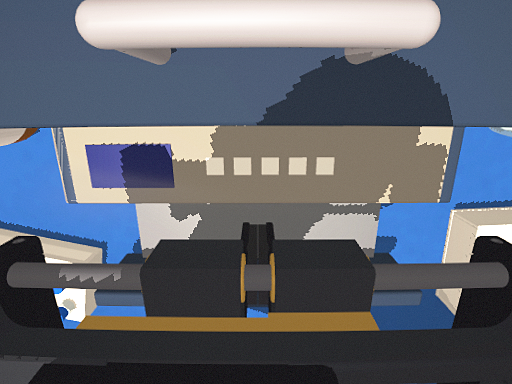

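```bash
python3 - <<'E'
from h import *
for t in('s4','d4','w4'):
    W,im=world(t);X=S(W)
    m=(abs(X[...,0]+150)<22)&(abs(X[...,1])<25)&(X[...,2]>30)&(X[...,2]<140)
    v,u=np.nonzero(m); z=X[...,2][m]; o=np.argsort(z)[:400:12]
    print(t,len(z)); 
    for i in o: print((u[i],v[i]),X[v[i],u[i]].round())
E
```

```text
s4 107
(np.int64(311), np.int64(226)) [-131.   16.   69.]
(np.int64(311), np.int64(220)) [-141.    5.   78.]
(np.int64(310), np.int64(217)) [-144.   -2.   83.]
(np.int64(316), np.int64(216)) [-156.   10.   88.]
(np.int64(311), np.int64(215)) [-145.   -0.   92.]
(np.int64(311), np.int64(213)) [-147.   -3.   97.]
(np.int64(309), np.int64(212)) [-141.   -6.  102.]
(np.int64(318), np.int64(211)) [-159.   12.  107.]
(np.int64(309), np.int64(209)) [-143.   -8.  111.]
d4 14
(np.int64(231), np.int64(173)) [-129.  -20.   67.]
(np.int64(227), np.int64(168)) [-142.   -8.   76.]
w4 1703
(np.int64(237), np.int64(202)) [-129.   12.   67.]
(np.int64(285), np.int64(202)) [-129.  -17.   68.]
(np.int64(230), np.int64(202)) [-129.   17.   69.]
(np.int64(281), np.int64(201)) [-128.  -14.   69.]
(np.int64(291), np.int64(202)) [-129.  -21.   69.]
(np.int64(255), np.int64(201)) [-128.    1.   69.]
(np.int64(231), np.int64(201)) [-128.   16.   69.]
(np.int64(254), np.int64(202)) [-129.    2.   69.]
(np.int64(253), np.int64(201)) [-128.    3.   69.]
(np.int64(293), np.int64(201)) [-128.  -22.   70.]
(np.int6
[... 515 characters left out ...]
), np.int64(225)) [-141.    5.   77.]
(np.int64(248), np.int64(225)) [-141.    6.   77.]
(np.int64(261), np.int64(228)) [-142.   -2.   78.]
(np.int64(244), np.int64(226)) [-141.    8.   78.]
(np.int64(251), np.int64(229)) [-142.    4.   79.]
(np.int64(247), np.int64(227)) [-141.    6.   80.]
(np.int64(267), np.int64(227)) [-141.   -6.   80.]
(np.int64(266), np.int64(229)) [-142.   -5.   80.]
(np.int64(268), np.int64(228)) [-141.   -6.   81.]
(np.int64(253), np.int64(231)) [-142.    2.   82.]
(np.int64(242), np.int64(228)) [-140.    9.   82.]
(np.int64(255), np.int64(232)) [-143.    1.   82.]
(np.int64(266), np.int64(231)) [-142.   -5.   83.]
(np.int64(262), np.int64(233)) [-143.   -3.   83.]
```

```bash
python3 - <<'E'
from h import *
for t,c,r in(('s1',(624,0),75),('d1',(624,0),75),('s3',(446,228),70),('d3',(446,228),70)):
    W,im=world(t)
    dx=W[...,0]-c[0];dy=W[...,1]-c[1]
    m=(abs(dx)<r)&(abs(dy)<r)&(W[...,2]>30)&(W[...,2]<300)
    if t in('s1','d1'): m=m&(abs(dy)<25)&(W[...,2]>120)
    v,u=np.nonzero(m);z=W[m][:,2];o=np.argsort(z)
    print(t,len(z))
    for i in o[:150:10]: print((int(u[i]),int(v[i])),W[v[i],u[i]].round())
print(cams.calibration('wrist'))
E
```

```text
s1 216
(251, 167) [581.   7. 223.]
(252, 166) [577.   9. 225.]
(250, 165) [579.   4. 228.]
(230, 184) [676.  -6. 230.]
(230, 183) [675.  -7. 232.]
(229, 182) [675. -10. 235.]
(232, 183) [677.  -0. 236.]
(248, 162) [582.  -1. 238.]
(248, 161) [580.  -2. 240.]
(253, 161) [577.  12. 243.]
(253, 160) [576.  11. 245.]
(252, 160) [581.  10. 248.]
(249, 159) [583.   2. 250.]
(232, 179) [679.   2. 252.]
(253, 157) [577.  11. 256.]
d1 273
(285, 158) [668.  -8. 221.]
(284, 155) [669.   1. 224.]
(284, 154) [669.   2. 226.]
(286, 156) [670. -10. 228.]
(251, 162) [581.  -9. 231.]
(283, 151) [667.   5. 234.]
(246, 158) [572.   3. 236.]
(251, 160) [581. -11. 238.]
(283, 148) [668.   9. 240.]
(251, 158) [581.  -9. 243.]
(285, 150) [668.  -7. 245.]
(248, 158) [573. -13. 248.]
(284, 145) [670.   6. 251.]
(286, 148) [669. -10. 253.]
(248, 155) [573. -12. 256.]
s3 2162
(316, 217) [494. 185.  30.]
(312, 214) [489. 170.  32.]
(320, 219) [501. 200.  34.]
(311, 212) [486. 165.  37.]
(327, 224) [516. 226.  38.]
(324, 220) [505. 213.  40.]
(330, 224) [516. 235.  42.]
(311, 210) [485. 164.  44.]
(325, 220) [51
[... 276 characters left out ...]
07, 183) [486. 160.  47.]
(210, 172) [504. 204.  51.]
(211, 168) [510. 216.  56.]
(206, 169) [494. 209.  62.]
(205, 179) [482. 162.  63.]
(209, 171) [500. 194.  64.]
(208, 174) [495. 180.  64.]
(204, 176) [481. 175.  64.]
(203, 179) [476. 161.  65.]
(204, 179) [479. 160.  65.]
(208, 171) [497. 192.  66.]
(189, 168) [444. 219.  70.]
{'camera_matrix': array([[288.02423832,   0.        , 257.29243947],
       [  0.        , 288.02423832, 189.70877901],
       [  0.        ,   0.        ,   1.        ]]), 'D': array([-0.04268629,  0.        ,  0.        ,  0.        ,  0.        ]), 'rvec': array([-1.6299849 ,  2.45912143,  0.37790935]), 'tvec': array([386.13832524, 420.76309391, 377.42730139])}
```

The cameras agree with each other and show the real fingertips about 26 mm above the reported TCP z: 71 vs 45 now, and 221 vs 194 at the start. So the fingers passed over the panel (top at 65 mm) without touching it. I'll treat tip z as reported z + 26, back off and go lower.

{"method": "send_rows", "body": {"deltas": [{"dx": 0,"dy": 0,"dz": 0.02,"rx": 0,"ry": 0,"rz": 0},{"dx": -0.025,"dy": 0.0106,"dz": 0.02,"rx": 0,"ry": 0,"rz": 0},{"dx": -0.05,"dy": 0.0212,"dz": 0.02,"rx": 0,"ry": 0,"rz": 0},{"dx": -0.075,"dy": 0.0318,"dz": 0.02,"rx": 0,"ry": 0,"rz": 0},{"dx": -0.1,"dy": 0.0424,"dz": 0.02,"rx": 0,"ry": 0,"rz": 0},{"dx": -0.1,"dy": 0.0424,"dz": 0,"rx": 0,"ry": 0,"rz": 0},{"dx": -0.1,"dy": 0.0424,"dz": -0.015,"rx": 0,"ry": 0,"rz": 0},{"dx": -0.1,"dy": 0.0424,"dz": -0.028,"rx": 0,"ry": 0,"rz": 0}]}}

```text
t: 4.05
tool_pos: [447.9, 230.3, 16.9]
eef_rot: [0.98, -0.199, 0.0, -0.0]
force: [-0.1, -0.3, -0.8]
finger_gap: 0.1
```

{"method": "send_rows", "body": {"deltas": [{"dx": 0,"dy": 0,"dz": 0,"rx": 0,"ry": 0,"rz": 0}]}}

```text
t: 4.15
tool_pos: [447.1, 229.3, 15.8]
eef_rot: [0.98, -0.199, -0.001, 0.002]
force: [0.1, 0.0, 1.0]
finger_gap: 0.5
```

```bash
python3 - <<'E'
from h import *
s=telemetry.sense();print(s['t'],s['tool_pos'],s['force'],S(s['tool_pos']))
c=s['tool_pos']
for n,t in(('side','d5'),('scene','s5'),('wrist','w5')):
    grab(n,t);W,im=world(t);X=S(W)
    m=(abs(W[...,0]-c[0])<14)&(abs(W[...,1]-c[1])<14)&(W[...,2]>8)&(W[...,2]<150)
    z=np.sort(X[...,2][m]);print(t,len(z),z[:5].round(),z[5:40:5].round())
    q=X[(X[...,2]>20)&(X[...,2]<80)&(X[...,0]<-250)&(abs(X[...,1]+0)<150)];
a=cv2.imread('pics/d5.png')[90:280,130:310];cv2.imwrite('pics/d5z.png',cv2.resize(a,None,fx=3,fy=3,interpolation=cv2.INTER_CUBIC))
E
```

```text
4.15 [447.08724627 229.25777743  15.83630883] [0.10368096 0.0252154  0.98004192] [-261.32592471   -0.92383656   15.83630883]
d5 24 [43. 44. 44. 45. 45.] [ 46.  49.  65. 137.]
s5 82 [45. 46. 46. 48. 49.] [49. 53. 55. 56. 59. 62. 65.]
w5 1483 [43. 43. 44. 44. 44.] [44. 44. 45. 45. 45. 45. 46.]
```

View pics/d5z.png

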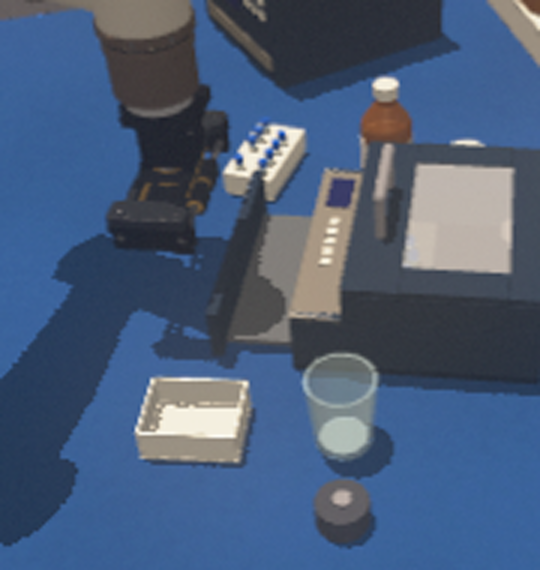

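View pics/w5.png

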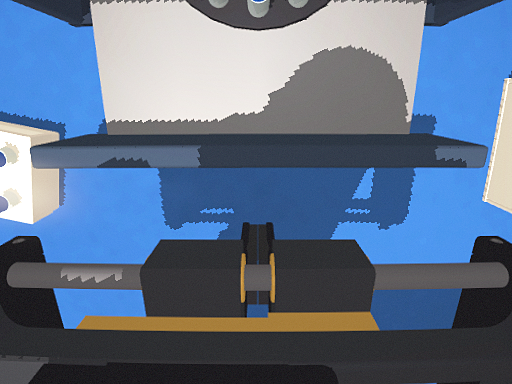

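The tip is now at about z 42 in all three cameras, below the panel's top edge of 65, so I push again.

{"method": "send_rows", "body": {"deltas": [{"dx": 0.0101,"dy": -0.0043,"dz": 0,"rx": 0,"ry": 0,"rz": 0},{"dx": 0.0202,"dy": -0.0086,"dz": 0,"rx": 0,"ry": 0,"rz": 0},{"dx": 0.0304,"dy": -0.0129,"dz": 0,"rx": 0,"ry": 0,"rz": 0},{"dx": 0.0405,"dy": -0.0172,"dz": 0,"rx": 0,"ry": 0,"rz": 0},{"dx": 0.0506,"dy": -0.0215,"dz": 0,"rx": 0,"ry": 0,"rz": 0},{"dx": 0.0608,"dy": -0.0258,"dz": 0,"rx": 0,"ry": 0,"rz": 0},{"dx": 0.0709,"dy": -0.0301,"dz": 0,"rx": 0,"ry": 0,"rz": 0},{"dx": 0.081,"dy": -0.0344,"dz": 0,"rx": 0,"ry": 0,"rz": 0}]}}

```text
t: 5.1
tool_pos: [530.2, 195.4, 17.2]
eef_rot: [0.98, -0.199, -0.0, -0.0]
force: [-2.4, 1.2, 2.0]
finger_gap: 0.7
```

{"method": "send_rows", "body": {"deltas": [{"dx": 0.0046,"dy": -0.002,"dz": 0,"rx": 0,"ry": 0,"rz": 0},{"dx": 0.0092,"dy": -0.0039,"dz": 0,"rx": 0,"ry": 0,"rz": 0},{"dx": 0.0129,"dy": -0.0055,"dz": 0,"rx": 0,"ry": 0,"rz": 0},{"dx": 0.0129,"dy": -0.0055,"dz": 0,"rx": 0,"ry": 0,"rz": 0}]}}

```text
t: 5.5
tool_pos: [542.7, 189.9, 17.1]
eef_rot: [0.98, -0.199, 0.0, 0.0]
force: [-0.1, 0.0, -0.4]
finger_gap: 0.2
```

{"method": "send_rows", "body": {"deltas": [{"dx": 0.0018,"dy": -0.0008,"dz": 0,"rx": 0,"ry": 0,"rz": 0},{"dx": 0.0037,"dy": -0.0016,"dz": 0,"rx": 0,"ry": 0,"rz": 0},{"dx": 0.0037,"dy": -0.0016,"dz": 0,"rx": 0,"ry": 0,"rz": 0}]}}

```text
t: 5.8
tool_pos: [545.8, 188.4, 17.1]
eef_rot: [0.98, -0.199, -0.0, 0.0]
force: [0.3, -0.2, 0.5]
finger_gap: 0.5
```

```bash
cat > pan.py <<'E'
import sys
from h import *
n=sys.argv[1]
s=telemetry.sense();print(s['t'],s['tool_pos'],s['force'],S(s['tool_pos']))
grab('side','d'+n);grab('scene','s'+n)
for t in('s'+n,'d'+n):
    W,im=world(t);X=S(W[np.isfinite(W[...,2])])
    P=X[(X[:,2]>30)&(X[:,2]<75)&(X[:,0]<-80)&(X[:,0]>-300)&(abs(X[:,1])<118)]
    for lo in(-120,-60,0,60):
        q=P[(P[:,1]>lo)&(P[:,1]<lo+60)]
        if len(q): print('  panel',lo,np.percentile(q[:,0],[1,3,10,50,97]).round(1),len(q))
E
python3 pan.py 6
```

```text
5.8 [545.79914064 188.40108564  17.11670379] [ 0.27523789 -0.24727286  0.52462687] [-1.54497166e+02  3.71902332e-02  1.71167038e+01]
  panel -120 [-143.4 -142.2 -140.6 -131.1 -111.4] 76
  panel -60 [-146.8 -145.6 -142.9 -134.8 -117.1] 93
  panel 0 [-164.5 -161.2 -147.3 -126.5 -109.6] 187
  panel 60 [-142.1 -141.7 -138.2 -120.9  -91.9] 213
  panel -120 [-142.1 -140.8 -137.2 -113.5  -85.4] 288
  panel -60 [-142.2 -140.2 -132.7 -111.5  -88.5] 216
  panel 0 [-136.2 -133.8 -128.6 -110.3  -88.9] 169
  panel 60 [-129.5 -128.5 -125.4 -108.1  -87.8] 138
```

{"method": "send_rows", "body": {"deltas": [{"dx": 0.0018,"dy": -0.0008,"dz": 0,"rx": 0,"ry": 0,"rz": 0},{"dx": 0.0037,"dy": -0.0016,"dz": 0,"rx": 0,"ry": 0,"rz": 0},{"dx": 0.0037,"dy": -0.0016,"dz": 0,"rx": 0,"ry": 0,"rz": 0}]}}

```text
t: 6.2
tool_pos: [547.1, 187.8, 17.2]
eef_rot: [0.98, -0.2, -0.002, 0.0]
force: [-10.1, 5.5, 4.6]
finger_gap: 0.8
```

{"method": "send_rows", "body": {"deltas": [{"dx": 0.0018,"dy": -0.0008,"dz": 0,"rx": 0,"ry": 0,"rz": 0},{"dx": 0.0018,"dy": -0.0008,"dz": 0,"rx": 0,"ry": 0,"rz": 0}]}}

```text
t: 6.4
tool_pos: [547.0, 187.7, 17.2]
eef_rot: [0.98, -0.2, -0.004, 0.0]
force: [-15.3, 9.8, 9.3]
finger_gap: 0.0
```

{"method": "send_rows", "body": {"deltas": [{"dx": 0.0018,"dy": -0.0008,"dz": 0,"rx": 0,"ry": 0,"rz": 0},{"dx": 0.0018,"dy": -0.0008,"dz": 0,"rx": 0,"ry": 0,"rz": 0}]}}

```text
t: 6.6
tool_pos: [547.0, 187.7, 17.2]
eef_rot: [0.98, -0.2, -0.005, 0.001]
force: [-21.2, 14.8, 10.7]
finger_gap: 0.8
```

```bash
python3 pan.py 7
```

```text
6.6 [546.99095629 187.65097575  17.18535802] [-21.24193681  14.75708935  10.70533216] [-153.10700219   -0.18761008   17.18535802]
  panel -120 [-143.  -141.1 -139.5 -131.4 -111.7] 72
  panel -60 [-145.1 -144.4 -141.9 -133.6 -118.8] 85
  panel 0 [-161.8 -158.6 -146.4 -125.2 -109.1] 180
  panel 60 [-140.7 -139.6 -137.9 -120.4  -93.2] 198
  panel -120 [-140.5 -139.4 -136.  -112.1  -84.8] 288
  panel -60 [-140.7 -138.5 -132.8 -110.3  -88.2] 205
  panel 0 [-133.9 -131.7 -125.  -108.4  -88.5] 166
  panel 60 [-126.2 -125.6 -123.3 -106.7  -88.2] 124
```

The drawer hit its stop at about 25 N without moving further, and the panel face reads about -142. It is home. Now I retreat, rise and rotate for the bar.

{"method": "send_rows", "body": {"deltas": [{"dx": -0.0276,"dy": 0.0117,"dz": 0,"rx": 0,"ry": 0,"rz": 0},{"dx": -0.0552,"dy": 0.0234,"dz": 0.01,"rx": 0,"ry": 0,"rz": 0},{"dx": -0.0552,"dy": 0.0234,"dz": 0.05,"rx": 0,"ry": 0,"rz": 0},{"dx": -0.0552,"dy": 0.0234,"dz": 0.09,"rx": 0,"ry": 0,"rz": 0},{"dx": -0.0552,"dy": 0.0234,"dz": 0.13,"rx": 0,"ry": 0,"rz": 0},{"dx": -0.0552,"dy": 0.0234,"dz": 0.17,"rx": 0,"ry": 0,"rz": 0},{"dx": -0.0552,"dy": 0.0234,"dz": 0.19,"rx": 0,"ry": 0,"rz": 0},{"dx": -0.0552,"dy": 0.0234,"dz": 0.19,"rx": 0,"ry": 0,"rz": 0}], "jaw": 0.05}}

```text
t: 7.5
tool_pos: [500.3, 210.0, 211.6]
eef_rot: [0.98, -0.199, 0.003, -0.003]
force: [0.1, 0.9, -0.5]
finger_gap: 49.0
```

{"method": "send_rows", "body": {"deltas": [{"dx": 0,"dy": 0,"dz": 0,"rx": 0,"ry": 0,"rz": -8.5},{"dx": 0,"dy": 0,"dz": 0,"rx": 0,"ry": 0,"rz": -17},{"dx": 0,"dy": 0,"dz": 0,"rx": 0,"ry": 0,"rz": -25.5},{"dx": 0,"dy": 0,"dz": 0,"rx": 0,"ry": 0,"rz": -34},{"dx": 0,"dy": 0,"dz": 0,"rx": 0,"ry": 0,"rz": -42.5},{"dx": 0,"dy": 0,"dz": 0,"rx": 0,"ry": 0,"rz": -51},{"dx": 0,"dy": 0,"dz": 0,"rx": 0,"ry": 0,"rz": -59.5},{"dx": 0,"dy": 0,"dz": 0,"rx": 0,"ry": 0,"rz": -68}]}}

```text
t: 8.3
tool_pos: [497.7, 208.5, 206.0]
eef_rot: [-0.699, 0.715, 0.0, -0.001]
force: [0.5, -0.2, -0.5]
finger_gap: 50.1
```

{"method": "send_rows", "body": {"deltas": [{"dx": 0,"dy": 0,"dz": 0,"rx": 0,"ry": 0,"rz": -8.5},{"dx": 0,"dy": 0,"dz": 0,"rx": 0,"ry": 0,"rz": -17},{"dx": 0,"dy": 0,"dz": 0,"rx": 0,"ry": 0,"rz": -22},{"dx": 0,"dy": 0,"dz": 0,"rx": 0,"ry": 0,"rz": -22}]}}

```text
t: 8.7
tool_pos: [497.7, 208.5, 206.1]
eef_rot: [-0.552, 0.834, -0.0, -0.001]
force: [-0.3, 0.4, 0.7]
finger_gap: 49.7
```

```bash
python3 pan.py 8; python3 - <<'E'
from h import *
from scipy.spatial.transform import Rotation as R
s=telemetry.sense();print(s['tool_pos'],s['joints'],R.from_quat(s['eef_rot']).as_matrix().round(3).tolist(),s['finger_gap'])
print(toW(-49.5,0))
a=cv2.imread('pics/s8.png')[130:330,180:400];cv2.imwrite('pics/s8z.png',cv2.resize(a,None,fx=3,fy=3,interpolation=cv2.INTER_CUBIC))
E
```

```text
8.7 [497.71159168 208.46434456 206.07057142] [-0.32827567  0.39096826  0.71691841] [-206.60132757   -0.28378483  206.07057142]
  panel -120 [-141.2 -139.8 -139.1 -133.1 -111. ] 69
  panel -60 [-142.4 -141.1 -140.3 -133.  -118.3] 73
  panel 0 [-141.3 -140.9 -138.3 -123.4 -108.7] 153
  panel 60 [-140.6 -139.8 -137.  -121.2  -91.2] 201
  panel -120 [-140.6 -139.7 -136.1 -113.   -84.6] 290
  panel -60 [-140.5 -139.6 -135.6 -113.1  -88.5] 225
  panel 0 [-140.2 -139.2 -135.6 -114.1  -89.1] 201
  panel 60 [-140.8 -139.7 -136.1 -113.2  -88.6] 167
[497.86490799 208.58522947 206.46519633] [ 6.97223179e-01  2.32281292e-01 -1.82772846e-01 -1.06470445e-04
 -1.15697336e+00 -1.09685725e+00] [[-0.389, -0.921, -0.001], [-0.921, 0.389, -0.001], [0.001, 0.001, -1.0]] 49.86996203760536
[642.43500975 147.34119086]
```

View pics/s8z.png

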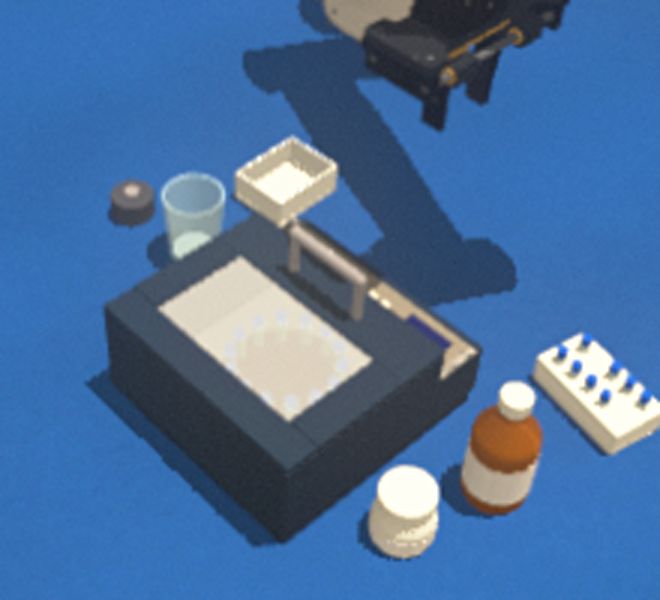

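The panel sits flush and the carousel is visible under the window, so the drawer is home. Now I move above the bar.

{"method": "send_rows", "body": {"deltas": [{"dx": 0.029,"dy": -0.0122,"dz": 0,"rx": 0,"ry": 0,"rz": 0},{"dx": 0.058,"dy": -0.0245,"dz": 0,"rx": 0,"ry": 0,"rz": 0},{"dx": 0.087,"dy": -0.0367,"dz": 0,"rx": 0,"ry": 0,"rz": 0},{"dx": 0.116,"dy": -0.049,"dz": 0,"rx": 0,"ry": 0,"rz": 0},{"dx": 0.1447,"dy": -0.0612,"dz": 0,"rx": 0,"ry": 0,"rz": 0},{"dx": 0.1447,"dy": -0.0612,"dz": -0.025,"rx": 0,"ry": 0,"rz": 0},{"dx": 0.1447,"dy": -0.0612,"dz": -0.03,"rx": 0,"ry": 0,"rz": 0}]}}

```text
t: 9.5
tool_pos: [641.4, 146.5, 173.2]
eef_rot: [-0.552, 0.834, 0.001, -0.003]
force: [-0.2, -0.6, -0.9]
finger_gap: 50.1
```

```bash
python3 - <<'E'
from h import *
s=telemetry.sense();print(s['tool_pos'],s['force'],S(s['tool_pos']))
for n,t in(('wrist','w9'),('scene','s9'),('side','d9')):
    grab(n,t)
    W,im=world(t);X=S(W)
    m=(X[...,2]>148)&(X[...,2]<164)&(abs(X[...,0]+50)<25)&(abs(X[...,1])<55);B=X[m]
    print(t,len(B),np.percentile(B,[2,50,98],axis=0).round(1).tolist())
    m=(abs(X[...,0]+50)<60)&(abs(X[...,1])<14)&(X[...,2]>185)&(X[...,2]<235)
    f=X[m];f=f[np.argsort(f[:,2])][:60:8];print(f.round().tolist())
E
```

```text
[641.39771774 146.53742741 173.19156226] [-0.16838202 -0.56359948 -0.85654501] [-50.14077693  -1.14517044 173.19156226]
w9 1651 [[-56.0, -44.3, 153.6], [-50.0, -6.2, 158.0], [-44.6, 39.8, 159.8]]
[[-78.0, -11.0, 199.0], [-75.0, -5.0, 200.0], [-23.0, -11.0, 200.0], [-18.0, -13.0, 200.0], [-83.0, -13.0, 201.0], [-80.0, -11.0, 201.0], [-79.0, -11.0, 201.0], [-25.0, -2.0, 202.0]]
s9 135 [[-53.5, -40.3, 150.6], [-47.0, 5.7, 158.7], [-43.1, 45.8, 162.8]]
[[-19.0, -11.0, 201.0], [-18.0, 8.0, 204.0], [-80.0, 11.0, 207.0], [-20.0, 10.0, 208.0], [-17.0, 5.0, 209.0], [-16.0, 10.0, 210.0], [-19.0, 10.0, 212.0], [-79.0, 7.0, 214.0]]
d9 84 [[-54.9, -46.3, 151.2], [-48.4, -7.9, 157.4], [-43.8, 38.2, 160.3]]
[[-21.0, -8.0, 203.0], [-74.0, -2.0, 205.0], [-76.0, -13.0, 209.0], [-79.0, -8.0, 212.0], [-16.0, -3.0, 215.0], [-81.0, -13.0, 219.0], [-74.0, 1.0, 223.0], [-78.0, -9.0, 226.0]]
```

View pics/w9.png

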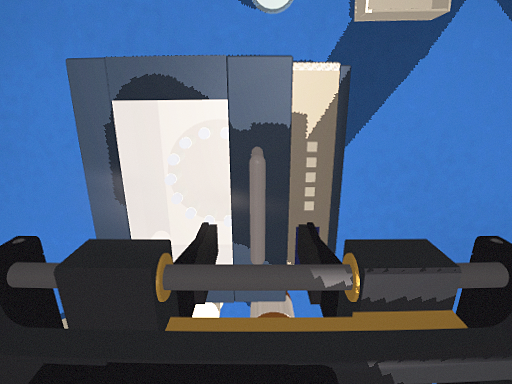

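View pics/d9.png

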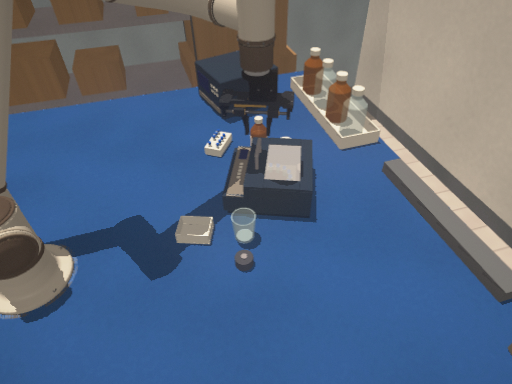

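The fingertips (z≈200, at x -77 and -20) straddle the bar (x -50, z 153). I go down 70 mm, leaving the tips at about 131, above the hatch top at 108, and then grip.

{"method": "send_rows", "body": {"deltas": [{"dx": 0,"dy": 0,"dz": -0.015,"rx": 0,"ry": 0,"rz": 0},{"dx": 0,"dy": 0,"dz": -0.03,"rx": 0,"ry": 0,"rz": 0},{"dx": 0,"dy": 0,"dz": -0.045,"rx": 0,"ry": 0,"rz": 0},{"dx": 0,"dy": 0,"dz": -0.06,"rx": 0,"ry": 0,"rz": 0},{"dx": 0,"dy": 0,"dz": -0.07,"rx": 0,"ry": 0,"rz": 0},{"dx": 0,"dy": 0,"dz": -0.07,"rx": 0,"ry": 0,"rz": 0}]}}

```text
t: 10.25
tool_pos: [642.0, 147.8, 106.8]
eef_rot: [-0.552, 0.834, 0.0, -0.001]
force: [0.5, 0.5, -0.1]
finger_gap: 49.9
```

{"method": "send_rows", "body": {"deltas": [{"dx": 0,"dy": 0,"dz": 0,"rx": 0,"ry": 0,"rz": 0},{"dx": 0,"dy": 0,"dz": 0,"rx": 0,"ry": 0,"rz": 0},{"dx": 0,"dy": 0,"dz": 0,"rx": 0,"ry": 0,"rz": 0},{"dx": 0,"dy": 0,"dz": 0,"rx": 0,"ry": 0,"rz": 0},{"dx": 0,"dy": 0,"dz": 0,"rx": 0,"ry": 0,"rz": 0},{"dx": 0,"dy": 0,"dz": 0,"rx": 0,"ry": 0,"rz": 0}], "jaw": 0, "newtons": 25}}

```text
t: 10.85
tool_pos: [642.0, 147.9, 107.4]
eef_rot: [-0.552, 0.834, 0.001, -0.001]
force: [-0.3, -0.4, 0.7]
finger_gap: 11.0
```

```bash
python3 - <<'E'
from h import *
s=telemetry.sense();print(s['t'],s['tool_pos'],s['force'],S(s['tool_pos']),s['finger_gap'])
grab('wrist','w10');grab('side','d10')
b=np.array([-160,53.])
for a in range(0,45,5):
    t=np.radians(a);r=np.hypot(160,53);p=np.arctan2(53,160)+t
    dx=-r*np.cos(p)+160;dz=r*np.sin(p)-53
    print(a,round(dx,1),round(dz,1),'world',(dx*np.cos(yaw)).round(1),(dx*np.sin(yaw)).round(1))
E
```

```text
10.85 [642.01531505 147.9166064  107.36693957] [-0.27756696 -0.44342183  0.67554567] [-50.11116377   0.36568501 107.36693957] 10.987354382908558
0 0.0 0.0 world 0.0 -0.0
5 5.2 13.7 world 4.8 -2.0
10 11.6 27.0 world 10.7 -4.5
15 19.2 39.6 world 17.6 -7.5
20 27.8 51.5 world 25.6 -10.9
25 37.4 62.7 world 34.4 -14.6
30 47.9 72.9 world 44.1 -18.7
35 59.3 82.2 world 54.6 -23.2
40 71.5 90.4 world 65.8 -27.9
```

View pics/w10.png

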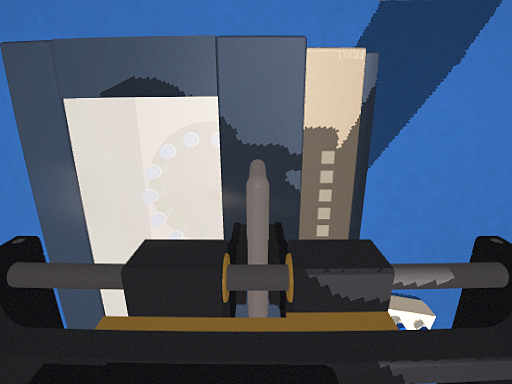

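The bar is held (gap 11 mm) and the hatch is still shut. I lift along the arc, the first 20°.

{"method": "send_rows", "body": {"deltas": [{"dx": 0.0023,"dy": -0.001,"dz": 0.0069,"rx": 0,"ry": 0,"rz": 0},{"dx": 0.0048,"dy": -0.002,"dz": 0.0137,"rx": 0,"ry": 0,"rz": 0},{"dx": 0.0076,"dy": -0.0032,"dz": 0.0204,"rx": 0,"ry": 0,"rz": 0},{"dx": 0.0107,"dy": -0.0045,"dz": 0.027,"rx": 0,"ry": 0,"rz": 0},{"dx": 0.014,"dy": -0.0059,"dz": 0.0334,"rx": 0,"ry": 0,"rz": 0},{"dx": 0.0176,"dy": -0.0075,"dz": 0.0396,"rx": 0,"ry": 0,"rz": 0},{"dx": 0.0215,"dy": -0.0091,"dz": 0.0456,"rx": 0,"ry": 0,"rz": 0},{"dx": 0.0256,"dy": -0.0109,"dz": 0.0515,"rx": 0,"ry": 0,"rz": 0}], "newtons": 35}}

```text
t: 11.75
tool_pos: [666.6, 137.4, 159.3]
eef_rot: [-0.552, 0.834, 0.001, -0.002]
force: [-7.0, 5.1, 1.6]
finger_gap: 10.9
```

```bash
cat > ang.py <<'E'
import sys
from h import *
n=sys.argv[1]
s=telemetry.sense();p=S(s['tool_pos']);print(s['t'],s['tool_pos'],s['force'],p,s['finger_gap'])
bx,bz=p[0]+0.3,p[2]+46; print('kin angle',np.degrees(np.arctan2(bz-100,110-bx))-18.33)
for c,t in(('side','d'+n),('scene','s'+n)):
    grab(c,t);X=S(world(t)[0]);X=X[np.isfinite(X[...,2])]
    x=110-X[:,0];z=X[:,2]-100;r=np.hypot(x,z);a=np.degrees(np.arctan2(z,x))
    m=(abs(X[:,1])<121)&(r>60)&(r<195)&(a>8)&(a<60);print(t,m.sum())
    # corner strips away from gripper/bar
    for lo,hi in((-118,-70),(70,118)):
        k=m&(X[:,1]>lo)&(X[:,1]<hi)
        if k.sum()>30:
            ang=np.degrees(np.arctan2(z[k],x[k])-np.arcsin(np.clip(8/r[k],-1,1)));print('  hatch',lo,k.sum(),np.percentile(ang,[10,50,90]).round(2))
E
python3 ang.py 11
```

```text
11.75 [666.59774594 137.40135283 159.30714579] [-7.04548362  5.14426739  1.55275839] [-23.37427993   0.29146402 159.30714579] 10.872478318678622
kin angle 20.026016344241306
d11 2270
  hatch -118 525 [18.34 19.42 20.13]
  hatch 70 243 [17.86 19.07 20.02]
s11 3579
  hatch -118 401 [19.11 20.75 22.33]
  hatch 70 908 [19.33 20.47 21.62]
```

View pics/d11.png

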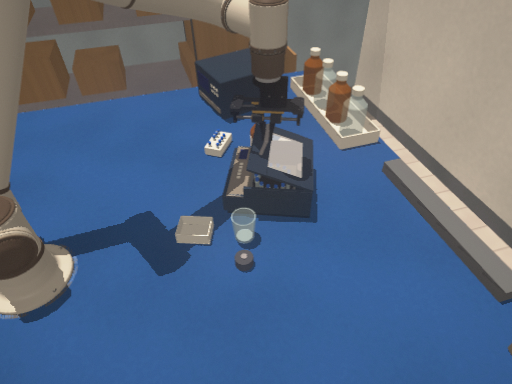

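The hatch is at 20° by both kinematics and cameras. I continue to 40°.

{"method": "send_rows", "body": {"deltas": [{"dx": 0.0043,"dy": -0.0018,"dz": 0.0057,"rx": 0,"ry": 0,"rz": 0},{"dx": 0.0088,"dy": -0.0038,"dz": 0.0112,"rx": 0,"ry": 0,"rz": 0},{"dx": 0.0135,"dy": -0.0057,"dz": 0.0164,"rx": 0,"ry": 0,"rz": 0},{"dx": 0.0185,"dy": -0.0079,"dz": 0.0214,"rx": 0,"ry": 0,"rz": 0},{"dx": 0.0237,"dy": -0.01,"dz": 0.0262,"rx": 0,"ry": 0,"rz": 0},{"dx": 0.029,"dy": -0.0123,"dz": 0.0307,"rx": 0,"ry": 0,"rz": 0},{"dx": 0.0345,"dy": -0.0147,"dz": 0.0349,"rx": 0,"ry": 0,"rz": 0},{"dx": 0.0402,"dy": -0.0171,"dz": 0.0389,"rx": 0,"ry": 0,"rz": 0}]}}

```text
t: 12.65
tool_pos: [707.7, 120.1, 201.3]
eef_rot: [-0.552, 0.834, 0.0, 0.0]
force: [-6.8, 3.8, 7.7]
finger_gap: 10.9
```

{"method": "send_rows", "body": {"deltas": [{"dx": 0,"dy": 0,"dz": 0,"rx": 0,"ry": 0,"rz": 0},{"dx": 0,"dy": 0,"dz": 0,"rx": 0,"ry": 0,"rz": 0},{"dx": 0,"dy": 0,"dz": 0,"rx": 0,"ry": 0,"rz": 0},{"dx": 0,"dy": 0,"dz": 0,"rx": 0,"ry": 0,"rz": 0},{"dx": 0,"dy": 0,"dz": 0,"rx": 0,"ry": 0,"rz": 0}]}}

```text
t: 13.15
tool_pos: [708.4, 119.8, 201.6]
eef_rot: [-0.552, 0.834, -0.0, 0.001]
force: [-6.2, 3.8, 8.7]
finger_gap: 10.5
```

```bash
python3 ang.py 12
```

```text
13.15 [708.41128099 119.79865704 201.60734813] [-6.23233146  3.81545178  8.69918849] [ 21.99320321   0.42594685 201.60734813] 10.5486131068187
kin angle 40.95164576709439
d12 1885
  hatch -118 453 [39.33 40.26 40.77]
  hatch 70 183 [38.56 40.05 40.67]
s12 3624
  hatch -118 337 [39.06 40.79 42.4 ]
  hatch 70 996 [39.29 40.44 41.51]
```

View pics/d12.png

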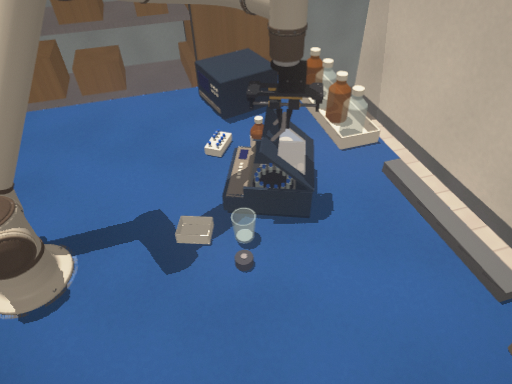

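View pics/s12.png

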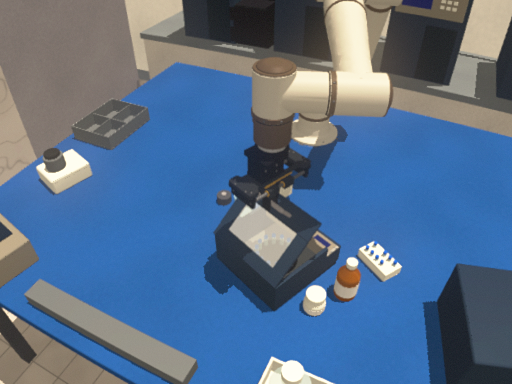

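The hatch stands at about 40.4°, held at (708,120), and the drawer panel is still flush. One last check for stillness, drawer and bystanders, then I hand in.

```bash
python3 pan.py 13; python3 ang.py 14; python3 - <<'E'
from h import *
a,_=world('d1');b,_=world('d14')
for n,(u,v) in dict(beaker=(243,215),capbox=(195,222),weight=(244,258),rack=(216,145)).items():
    print(n,a[v,u].round(),b[v,u].round())
s=telemetry.sense();print(abs(s['dq']).max())
W,W2=world('s1')[0],world('s14')[0]
for n,(u,v) in dict(bottle=(347,282),jar=(315,297),rack=(378,256)).items(): print(n,W[v,u].round(),W2[v,u].round())
E
```

```text
13.25 [708.43091691 119.83494958 201.62264558] [-7.0093218   3.19443605  7.92162539] [ 21.99709754   0.46702668 201.62264558]
  panel 0 [-141.2 -140.8 -138.8 -123.9 -105.5] 57
  panel 60 [-140.3 -139.3 -137.6 -118.1  -95.2] 222
  panel -120 [-140.9 -139.9 -136.2 -113.2  -85.1] 284
  panel -60 [-140.2 -139.6 -135.7 -113.   -87.4] 232
  panel 0 [-140.8 -139.1 -135.2 -112.3  -86.9] 212
  panel 60 [-140.5 -139.1 -135.8 -112.8  -87.4] 170
13.35 [708.41713306 119.7962317  201.60841603] [-6.65801493  3.93298383  6.88818541] [ 21.99953772   0.42600091 201.60841603] 10.852238560948376
kin angle 40.95364506116779
d14 1889
  hatch -118 446 [39.15 40.22 40.8 ]
  hatch 70 181 [38.69 39.97 40.68]
s14 3613
  hatch -118 337 [39.14 40.83 42.43]
  hatch 70 1006 [39.38 40.45 41.52]
beaker [553.  -7.  54.] [553.  -9.  56.]
capbox [426.  51.   7.] [425.  47.  12.]
weight [ 522. -131.   33.] [ 522. -130.   32.]
rack [554. 355.  40.] [553. 350.  44.]
0.0016549738007342405
bottle [729. 344.  81.] [732. 344.  85.]
jar [793. 285.  63.] [793. 285.  64.]
rack [581. 394.  47.] [580. 394.  46.]
```

```bash
python3 -c "
from workcell import close_job
print(close_job())"
```

```text
the job is handed in; nothing more can be done
None
```

The drawer is fully home, and the gripper is holding the hatch open by its bar at about 40°. I've handed the job in; it gives no verdict.

**Drawer:** I pushed it until it stopped hard at about 25 N. The panel's front face then measured within about 2 mm of its home position, and it was still there after the lift.

**Hatch:** I lifted it along its arc in two steps. The last checks gave 40.0–40.8° from the two cameras and 41.0° from the arm's position. The joints were practically still, and a steady load showed on the tool.

**Bystanders:** spot checks on all six showed no movement beyond measurement noise, about 5 mm.

**Reported tool height disagreed with the cameras:** all three cameras show the real fingertips about 26 mm higher than the reported tool position. Because of this, my first push passed over the panel without touching it or anything else. I allowed for the offset after that. An even earlier pair of move calls was refused for missing fields and moved nothing.

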